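Load a grinding jar and clamp it with the break-over torque handle

TASK

Take the tall slim steel grinding jar, stand it upright and fully down in the pocket of the jar clamp, and let go of it. Then turn the clamp's torque handle clockwise (seen from above) until you feel it give way, stop there before it reaches the end of its give and locks, and leave the jar clamped. Be gentle with the jar, and leave the other things on the bench where they are.

Things in the scene. Friction and masses are not known exactly. Their poses are not given: they have to be found in the camera images.
- jar: tall slim grinding jar of bare steel, an upright cylinder 44 mm in diameter and 70 mm high (the slimmest tall steel jar; 3 mm chamfer at the foot, thin dark seam 52 mm up), about 0.4 kg, standing on the bench. Origin: centre of its underside; z points up.
- clamp: jar clamp, bolted to the bench: grey base plate 10 mm thick with, in a row along x, a grey gear housing (75 x 60 mm, top 52 mm above the bench) with the torque handle, a moving steel jaw, a white pocket plate and a fixed steel stop. Origin: on the bench under the pocket's centre; x points from housing to stop (the way the jaw moves), z up. Base: x -185 to +60, y -45 to +45 mm.
- nest: the white pocket plate, 70 x 84 mm, top 20 mm above the bench; origin and axes as clamp. Its pocket is a rectangular recess 10 mm deep, 53 mm along x, 47 mm along y, with 2 mm chamfers. The +y and -y sides are free for the fingers.
- pocket (a point): centre of the pocket's floor, on which the jar is to stand, 10 mm above the bench; axes as clamp. Above it the moving jaw's face (44 mm wide, 26 to 58 mm above the bench) waits somewhere between x = -25 and -39 mm: where exactly differs each time and is not measured.
- stop: the clamp's fixed steel stop, 14 mm thick, 50 mm wide, top 60 mm above the bench, flat face at x = +25 mm of the clamp's frame; origin and axes as clamp. The jaw presses the jar against it.
- hub_axis (a point): point on the handle's upright turning axis, 100 mm above the bench, at x = -115 mm, y = 0 of the clamp's frame; fixed to the clamp, axes as clamp. Clockwise from above drives the jaw to the stop, 12 mm per radian, and the handle gives way 0.5 to 1.75 rad from its start; turning back loosens. A dark pointer on the hub, under the tail of the arm, shows how far the handle has turned on alone.
- post (a point): middle of the round upright black post at the end of the torque handle, 100 mm above the bench; the post is 16 mm in diameter and 42 mm tall, 78 to 120 mm above the bench. x points outward along the arm. The handle is a flat aluminium arm 14 mm wide, top 78 mm above the bench, reaching 100 mm from the turning axis to the post.
- handle: the torque handle; origin on its axis, x outward along the arm. Pushing the post round takes about 3 N while the jaw runs free; with the jar pinched the push rises steeply to about 8 N, and there the handle gives way: it turns on alone for 0.20 rad at that same push, the jaw standing still, then locks, and more push crushes the jar. It stays where left.
- wide_jar: another steel jar, wide and low, 66 mm in diameter, 40 mm high, to be left alone. Origin: centre of its underside.
- beaker: clear plastic beaker, 56 mm in diameter, 60 mm high, to be left alone. Origin: centre of its underside.
- vial_rack: low rack of small capped vials, 90 x 140 mm, 46 mm high, to be left alone. Origin: centre of its underside.
- tubs: stack of four clear-lidded tubs, 106 x 81 mm, 104 mm high, to be left alone. Origin: centre of its underside.
- timer: small black bench timer, 60 x 45 mm, 30 mm high, to be left alone. Origin: centre of its underside.
- wash_bottle: white plastic bottle 68 mm in diameter, 170 mm high, to be left alone. Origin: centre of its underside.
- tweezers: steel tweezers lying flat, 145 mm long, 5 mm high, to be left alone. Origin: on the underside, 58 mm from the blunt end.
There are look-alikes about, which are no part of the job. Leave any purple look-alike of the jar alone.

How it is judged:
By the outcome, as a careful person would: the job done as asked, in the order asked, and still so for the second after the job is handed in, with the robot touching nothing.
It also fails if it takes over 72 s, if anything falls off the work surface, if the arm or the gripper's body presses on something with over 40 N, if the wrist force passes 120 N, or if a joint passes its speed limit or range.

ROBOT

A 6-joint arm with a two-finger parallel gripper is mounted at the origin on the work surface. World frame = base frame: x ahead of the robot, y to its left, z up, the work surface at z = 0. Lengths are in m, angles in rad, forces in N, time in s.
With the tool pointing down it reaches from about 0.275 to 0.75 m from the base axis. Payload 10.2 kg.
Tool frame: the origin (TCP) lies between the finger pads; the fingertips stand 14 mm ahead of it and the grasp point (between the pads) lies 5 mm behind it; z points along the fingers, y is the line along which they close (so a half turn about z gives the same grasp; the last joint's range is limited). The gripper opens to 88 mm and grips with 3 to 60 N. Pads are 18 mm wide; open, the fingers measure 123 mm over their backs; the gripper's body (75 mm by 187 mm) begins 45 mm behind the grasp point.
Start: joints at [-1.536, 0.313, 1.498, -0, 1.331, -0.223], TCP at [0.134, -0.508, 0.253] pointing down, gripper open.
Joint ranges: [-2.94, 2.94], [-0.97, 2.17], [0.19, 2.56], [-1.23, 4.37], [0.02, 3.11], [-2.88, 2.88]. Speed limits (rad/s): [2.39, 2.39, 3.01, 3.14, 3.14, 3.14].

INTERFACE

Orientations are given as a rotation vector (axis times angle).
In Python, from station import ctrl gives the robot as it stands.
- The arm moves only by the tool carry_out, never from a script. Its argument "plan" is text: rows parted by semicolons, each of 7 numbers parted by spaces: the opening, from 0 (shut) to 1 (fully open), then the shift along the tool's x, y, z in mm, then the turn, a rotation vector about the tool's x, y, z in degrees. In form: gripper tx ty tz wx wy wz; .... A call has 1 to 5 rows; each row shifts and turns the commanded pose from where the row before left it, along the tool's axes as they then stand; what a row does not reach is not made up. A row lasts 1/8 s, in which the tool goes at most 62.5 mm and 10.7 degrees, less where a joint would pass 70% of its speed; a pose out of reach is approached as far as the arm can. A call is refused whole if a number of a shift passes 62.5 or a number of a turn 10.7, either way. A call with a gripper value outside its range is refused whole. The fingers move at their own pace and stop on an object; the grip force is fixed at half the most. Time passes only in rows, so rows that do not move let the fingers close. It gives the time, the measured TCP pose, the force, the opening and the grip force at its end, in the units of the state.
- ctrl.observe(): the state, without advancing time (a new reading comes with each control period).
- ctrl.capture(name): name is "scene" or "top" or "wrist"; returns the picture (420x560x3 uint8, red, green, blue); there is no depth.
- ctrl.camera_model(name): a dict with "fx", "fy", "cx", "cy" (pixels), "rvec" (rotation vector, rad) and "tvec" (3), from world to camera coordinates, as OpenCV has them. Camera axes: x right, y down, z forward; pixel columns grow to the right and rows downward; lengths in m; the calibration is good to about 2 mm. A picture is of the moment at which its call begins: read the wrist's pose just before it. camera_model takes no time and is no camera call; for the wrist camera it gives the pose at the moment of the call.
- ctrl.hand_in(): hands the job in; it is judged then, once.
Trained networks look in the newest picture that a camera, given by its name, has taken for a name from the list of things; names that differ only in an ending like _2 or _b are one class to them, and where a whole thing is asked for, a point or a joint stands for the part that bears it (a point fixed in the world has none). Each returns a list of dicts, best first, with "p" (0 to 1); they miss things now and then, are a little off and sometimes report something else, mostly with a low value. They report only what shows in the picture. A call takes as long as a camera call. They do not tell look-alikes from the thing itself.
- ctrl.recognise(camera, name): "bbox" ([centre column, centre row, width, height] in pixels, round what is visible of it).
- ctrl.pinpoint(camera, name): "position" ([row, column] in pixels: a listed point, or the origin of a listed thing).
The state is a dict: "clock": time; "joints": joint angles; "dq": joint speeds; "effort": joint torques, N m; "tool_pos": TCP position; "orientation": TCP orientation; "ft_force": force on the tool from outside, world axes, zero at the start; "torque": the same for the moment, N m; "opening": finger opening in m; "gripper_force": force on a finger pad.
Only numpy, scipy, OpenCV 4.12 (cv2) and the standard library are available. Lean on these libraries where they do the work, as an engineer would, in place of code of your own. Each camera call takes 0.05 s, during which the arm holds its last target. There are 200 camera calls.

## Working session

There is one attempt and no reset: what is moved stays moved. The work goes in short steps, Python scripts to look and compute and a tool call to move; the robot and the scene stay as the last step left them, time stands still between calls to the robot, and variables do not carry over. Pictures are saved under pics/ and viewed, at most 10 in all, crops included, and the job is handed in when it is done.

Besides the shell and the picture viewer there is one more tool, called after "Request:" as name(argument=value, ...), one argument or row to a line, values as JSON. carry_out: Moves the arm, as the interface text tells. Its arguments: {"type":"object","properties":{"plan":{"type":"string"}},"required":["plan"]}

```bash
mkdir -p pics; ls; cat > h.py <<'E'
import numpy as np, cv2
from scipy.spatial.transform import Rotation as R
from station import ctrl
def cap(cam,fn=None):
    im=ctrl.capture(cam)
    if fn: cv2.imwrite('pics/'+fn,cv2.cvtColor(im,cv2.COLOR_RGB2BGR))
    return im
def ray(cam,u,v,m=None):
    m=m or ctrl.camera_model(cam)
    Rm=R.from_rotvec(m['rvec']).as_matrix(); c=-Rm.T@np.array(m['tvec'])
    return c,Rm.T@np.array([(u-m['cx'])/m['fx'],(v-m['cy'])/m['fy'],1])
def at(cam,u,v,z,m=None):
    c,d=ray(cam,u,v,m); return c+d*(z-c[2])/d[2]
def proj(cam,p,m=None):
    m=m or ctrl.camera_model(cam)
    q=R.from_rotvec(m['rvec']).as_matrix()@np.array(p)+np.array(m['tvec'])
    return np.array([m['fx']*q[0]/q[2]+m['cx'],m['fy']*q[1]/q[2]+m['cy']])
E
cat > a.py <<'E'
from h import *
np.set_printoptions(precision=4,suppress=True)
for cam in ('scene','top'):
    cap(cam,cam+'0.png')
    for n,z in (('jar',0),('wide_jar',0),('clamp',0),('pocket',.01),('hub_axis',.1),('post',.1),('stop',0)):
        for r in ctrl.pinpoint(cam,n)[:4]:
            v,u=r['position']; print(cam,n,round(r['p'],2),round(u),round(v),at(cam,u,v,z)[:2])
s=ctrl.observe(); print(s['tool_pos'],R.from_rotvec(s['orientation']).as_matrix(),s['clock'])
E
python3 a.py; python3 -c "
import cv2,numpy as np
"
```

```text
pics
scene jar 0.83 111 247 [ 0.2856 -0.3091]
scene jar 0.79 88 282 [ 0.3651 -0.4101]
scene jar 0.67 126 296 [ 0.4638 -0.3674]
scene wide_jar 0.69 176 269 [ 0.4653 -0.2357]
scene wide_jar 0.35 346 300 [ 0.8035 -0.0135]
scene clamp 0.89 267 262 [ 0.5901 -0.0585]
scene pocket 0.97 268 257 [ 0.5879 -0.0546]
scene pocket 0.26 267 262 [ 0.5994 -0.0663]
scene hub_axis 0.79 295 207 [0.5711 0.0486]
scene post 0.54 280 185 [0.4726 0.0897]
scene stop 0.77 265 260 [ 0.5834 -0.0588]
top jar 0.82 429 274 [ 0.3695 -0.4321]
top jar 0.79 394 273 [ 0.3735 -0.3173]
top jar 0.74 407 244 [ 0.4665 -0.3634]
top jar 0.53 389 295 [ 0.3018 -0.3016]
top wide_jar 0.86 368 243 [ 0.4683 -0.2367]
top wide_jar 0.75 280 212 [0.5726 0.0464]
top clamp 0.88 312 207 [ 0.5877 -0.0581]
top pocket 0.98 312 206 [ 0.5889 -0.0551]
top hub_axis 0.89 278 213 [0.5583 0.0521]
top post 0.82 268 242 [0.4706 0.0827]
top post 0.17 312 207 [ 0.5757 -0.051 ]
top stop 0.71 159 256 [0.4329 0.4347]
top stop 0.69 313 205 [ 0.5935 -0.0604]
[ 0.1338 -0.5077  0.2528] [[ 0.967   0.2549  0.0001]
 [ 0.2549 -0.967  -0.    ]
 [ 0.      0.0001 -1.    ]] 0.8
```

View pics/scene0.png

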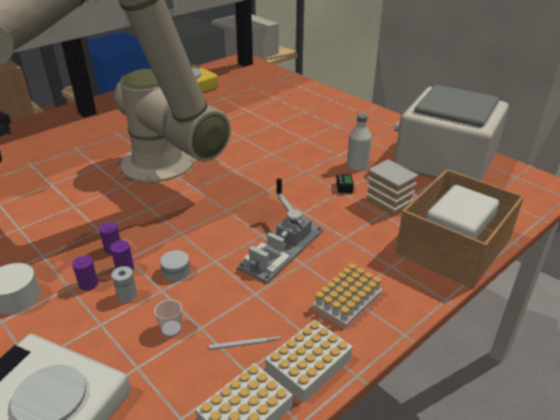

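View pics/top0.png

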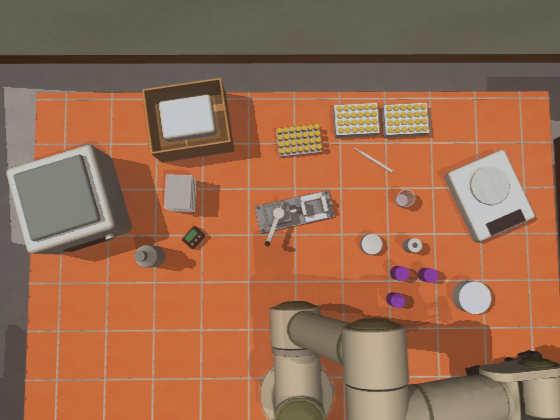

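Steel jar candidates: purple jars at scene (110,237), (85,272), (121,256), which are purple and so rejected. The wide low jar at (175,265) is rejected too. The bare steel slim jar at scene (123,284) / top (414,245) is my choice, at about (0.465, -0.365). The clamp is at (0.588, -0.056), with x pointing roughly toward world -y. Next is a close wrist view.

```bash
cat >> h.py <<'E'
def rows(target,yaw,g,n=None,vmax=60):
    """print rows (rounded) from the measured pose to target, tool down with tool-x at yaw (deg)"""
    s=ctrl.observe(); p=np.array(s['tool_pos']); M=R.from_rotvec(s['orientation'])
    T=R.from_matrix(np.column_stack([[np.cos(np.radians(yaw)),np.sin(np.radians(yaw)),0],[np.sin(np.radians(yaw)),-np.cos(np.radians(yaw)),0],[0,0,-1]]))
    d=(M.inv()*T).as_rotvec(degrees=True); D=np.array(target)-p
    n=n or int(max(np.ceil(np.linalg.norm(D)*1e3/vmax),np.ceil(np.linalg.norm(d)/10.5),1))
    out=[]
    for i in range(n):
        q=p+D/n; t=M.inv().apply(q-p)*1e3; t=np.round(t,1); w=np.round(d/n,1)
        out.append(' '.join('%g'%x for x in [g,*t,*w])); p=p+M.apply(t/1e3); M=M*R.from_rotvec(w,degrees=True)
    for i in range(0,n,5): print('; '.join(out[i:i+5]))
E
python3 - <<'E'
from h import *
m={c:ctrl.camera_model(c) for c in('scene','top')}
def tri(a,b):
    A=[];B=[]
    for c,(u,v) in(('scene',a),('top',b)):
        o,d=ray(c,u,v,m[c]); d/=np.linalg.norm(d); P=np.eye(3)-np.outer(d,d); A.append(P);B.append(P@o)
    return np.linalg.solve(sum(A),sum(B))
for n in('jar','pocket','hub_axis','post'):
    pass
print('pocket',tri((268,257),(312,206)),'hub',tri((295,207),(278,213)),'post',tri((280,185),(268,242)),'jar',tri((126,296),(407,244)))
rows([.42,-.365,.26],102,1)
E
```

```text
pocket [ 0.58946502 -0.05616413  0.0131352 ] hub [0.56161208 0.05490579 0.09238841] post [0.47342675 0.08555047 0.10113639] jar [ 0.46426238 -0.3655518  -0.00194695]
1 34.8 -7.2 -0.8 0 0 -9.7; 1 35.5 -1.3 -0.8 0 0 -9.7; 1 35.2 4.7 -0.8 0 0 -9.7; 1 33.9 10.6 -0.8 0 0 -9.7; 1 31.6 16.2 -0.8 0 0 -9.7
1 28.5 21.3 -0.8 0 0 -9.7; 1 24.5 25.8 -0.8 0 0 -9.7; 1 19.8 29.5 -0.8 0 0 -9.7; 1 14.5 32.4 -0.8 0 0 -9.7
```

Request:
carry_out(
  plan="1 35 -7 -1 0 0 -9.7; 1 35 -1 -1 0 0 -9.7; 1 35 5 -1 0 0 -9.7; 1 34 11 -1 0 0 -9.7; 1 32 16 -1 0 0 -9.7",
)

```text
clock: 1.42
tool_pos: [0.2941, -0.4286, 0.2578]
orientation: [2.67, 1.655, -0.0]
ft_force: [-0.6, -1.2, 0.4]
opening: 0.0881
gripper_force: 0.0
```

Request:
carry_out(
  plan="1 28 21 -1 0 0 -9.7; 1 24 26 -1 0 0 -9.7; 1 20 29 -1 0 0 -9.7; 1 14 32 -1 0 0 -9.7; 1 0 0 0 0 0 0",
)

```text
clock: 2.05
tool_pos: [0.4204, -0.3658, 0.2616]
orientation: [-1.972, -2.446, -0.0]
ft_force: [-0.2, -0.5, -0.5]
opening: 0.0882
gripper_force: 0.0
```

```bash
cat > w.py <<'E'
from h import *
import sys
m=ctrl.camera_model('wrist'); cap('wrist',sys.argv[1])
np.set_printoptions(precision=4,suppress=True)
s=ctrl.observe(); print(s['tool_pos'],R.from_rotvec(s['orientation']).as_matrix()[:,0],s['joints'],s['clock'])
o,d=ray('wrist',280,210,m); print('cam',o,d)
for a in sys.argv[2:]:
    n,z=a.split(':')
    for r in ctrl.pinpoint('wrist',n)[:3]:
        v,u=r['position']; print(n,round(r['p'],2),round(u),round(v),at('wrist',u,v,float(z),m)[:2])
E
python3 w.py w1.png jar:0 pocket:.01 wide_jar:0
```

```text
[ 0.4193 -0.3665  0.2616] [-0.2089  0.9779  0.0001] [-0.9286  0.3777  1.3843 -0.0003  1.3798 -1.139 ] 2.1
cam [ 0.4038 -0.2914  0.3945] [ 0.0669 -0.2927 -0.9539]
jar 0.9 244 122 [ 0.3706 -0.3199]
jar 0.88 314 175 [ 0.4619 -0.3622]
jar 0.81 173 96 [ 0.2892 -0.3097]
pocket 0.4 315 178 [ 0.4613 -0.3629]
wide_jar 0.85 346 62 [ 0.4653 -0.2354]
```

View pics/w1.png

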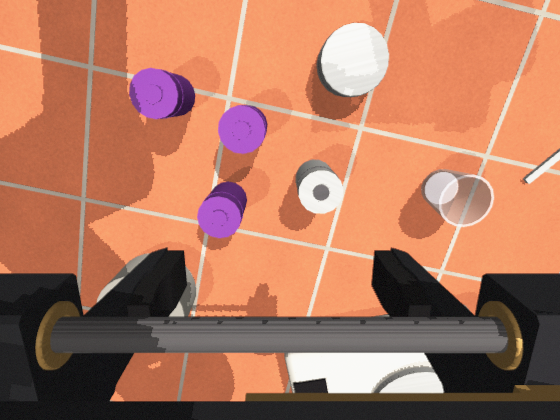

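The wrist view shows the bare steel slim jar with its top ring at (320,191). The three purple ones are at (160,94), (243,130) and (222,210), the wide jar at (353,60) and the beaker at (460,195). The choice is confirmed.

```bash
python3 - <<'E'
from h import *
im=cv2.imread('pics/w1.png'); c=im[155:220,285:355]; mask=((c.min(2)>190)).astype('uint8')
cs,_=cv2.findContours(mask,cv2.RETR_EXTERNAL,cv2.CHAIN_APPROX_NONE); k=max(cs,key=cv2.contourArea)
e=cv2.fitEllipse(k); print(e)
u,v=e[0][0]+285,e[0][1]+155; p=at('wrist',u,v,.07); print(u,v,p)
print('diam',np.linalg.norm(at('wrist',u+e[1][0]/2,v,.07)-at('wrist',u-e[1][0]/2,v,.07)))
rows([.4635,-.364,.13],102,.75)
E
```

```text
((38.1043701171875, 37.59419250488281), (45.5189208984375, 48.025203704833984), 102.07656860351562)
323.1043701171875 192.5941925048828 [ 0.46187769 -0.3664333   0.07      ]
diam 0.044535452379334595
0.75 -2 15 43.9 -0 -0 -0; 0.75 -2 15 43.9 -0 -0 -0; 0.75 -2 15 43.9 -0 -0 -0
```

Request:
carry_out(
  plan="0.75 -2 14 44 0 0 0; 0.75 -2 15 44 0 0 0; 0.75 -2 15 44 0 0 0; 0.75 0 0 0 0 0 0",
)

```text
clock: 2.75
tool_pos: [0.4621, -0.3628, 0.1272]
orientation: [-1.973, -2.437, -0.002]
ft_force: [-0.4, -0.2, 0.5]
opening: 0.0662
gripper_force: 0.0
```

```bash
python3 - <<'E'
from h import *
print(ctrl.observe()['tool_pos'],ctrl.observe()['opening'])
rows([.463,-.3652,.040],102,.75,n=3)
E
```

```text
[ 0.46214247 -0.36283948  0.12718372] 0.06621196918788906
0.75 -1 0.2 29.1 -0.1 -0.1 0; 0.75 -0.9 0.2 29.1 -0.1 -0.1 0; 0.75 -0.9 0.1 29.1 -0.1 -0.1 0
```

Request:
carry_out(
  plan="0.75 -1 0 29 0 0 0; 0.75 -1 0 29 0 0 0; 0.75 -1 0 29 0 0 0; 0.75 0 0 0 0 0 0",
)

```text
clock: 3.25
tool_pos: [0.4632, -0.367, 0.0433]
orientation: [-1.977, -2.44, -0.0]
ft_force: [-0.5, -0.1, 0.4]
opening: 0.0659
gripper_force: 0.0
```

Request:
carry_out(
  plan="0.6 0 0 0 0 0 0; 0.53 0 0 0 0 0 0; 0.5 0 0 0 0 0 0; 0.45 0 0 0 0 0 0; 0.4 0 0 0 0 0 0",
)

```text
clock: 3.88
tool_pos: [0.4638, -0.367, 0.0438]
orientation: [1.975, 2.442, -0.002]
ft_force: [-5.0, -1.0, 8.5]
opening: 0.043
gripper_force: 30.0
```

Request:
carry_out(
  plan="0.4 0 0 0 0 0 0; 0.4 0 0 0 0 0 0",
)

```text
clock: 4.12
tool_pos: [0.4638, -0.367, 0.0438]
orientation: [1.975, 2.442, -0.002]
ft_force: [-5.6, -0.0, 7.6]
opening: 0.0428
gripper_force: 30.0
```

Request:
carry_out(
  plan="0.4 0 0 -20 0 0 0; 0.4 0 0 -50 0 0 0; 0.4 0 0 -50 0 0 0; 0.4 0 0 -50 0 0 0; 0.4 0 0 -50 0 0 0",
)

```text
clock: 4.75
tool_pos: [0.4638, -0.3658, 0.2638]
orientation: [-1.975, -2.442, -0.001]
ft_force: [1.2, -0.2, -4.7]
opening: 0.0431
gripper_force: 30.0
```

```bash
python3 - <<'E'
from h import *
s=ctrl.observe(); print(s['tool_pos'],s['ft_force'],s['opening'])
rows([.605,-.150,.27],102,.4,n=5)
E
```

```text
[ 0.46377146 -0.3658185   0.26379043] [ 1.17001427 -0.16675241 -4.74386725] 0.04312549305016455
0.4 36.3 36.7 -1.2 -0 -0 0; 0.4 36.3 36.7 -1.2 -0 -0 0; 0.4 36.3 36.7 -1.2 -0 -0 0; 0.4 36.3 36.7 -1.2 -0 -0 0; 0.4 36.3 36.7 -1.2 -0 -0 0
```

Request:
carry_out(
  plan="0.4 25 26 -1 0 0 0; 0.4 40 40 -1 0 0 0; 0.4 45 45 -1 0 0 0; 0.4 40 40 -1 0 0 0; 0.4 31 32 -2 0 0 0",
)

```text
clock: 5.38
tool_pos: [0.6051, -0.1496, 0.2679]
orientation: [-1.973, -2.443, -0.0]
ft_force: [0.5, 0.4, -5.4]
opening: 0.0431
gripper_force: 30.0
```

Request:
carry_out(
  plan="0.4 0 0 0 0 0 0; 0.4 0 0 0 0 0 0",
)

```text
clock: 5.62
tool_pos: [0.6041, -0.1522, 0.268]
orientation: [-1.975, -2.442, 0.001]
ft_force: [-0.4, -0.1, -5.3]
opening: 0.0426
gripper_force: 30.0
```

```bash
python3 w.py w2.png jar:0.22 pocket:.01 clamp:0 stop:0 nest:0 hub_axis:.1 post:.1
```

```text
[ 0.604  -0.1527  0.2682] [-0.2083  0.9781  0.0006] [-0.4355  0.5269  1.1441 -0.0001  1.4717 -0.6453] 5.675
cam [ 0.588  -0.0778  0.401 ] [ 0.0646 -0.2926 -0.9541]
jar 0.87 74 262 [ 0.4901 -0.1896]
jar 0.79 278 240 [ 0.6027 -0.1512]
jar 0.75 9 236 [ 0.4531 -0.1809]
pocket 0.96 284 86 [ 0.5896 -0.0598]
pocket 0.21 152 213 [ 0.4652 -0.2337]
clamp 0.87 286 82 [ 0.5899 -0.0544]
nest 0.28 285 84 [ 0.5895 -0.0571]
post 0.55 484 85 [ 0.751  -0.0289]
```

View pics/w2.png

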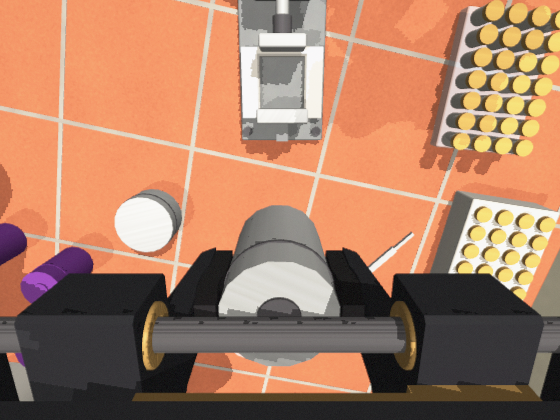

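The jar is held upright at (278,285). The clamp sits at the top with the pocket at (283,85), the stop at (283,117) and the jaw at (283,42). I'll zoom in for edges.

```bash
python3 - <<'E'
import cv2
im=cv2.imread('pics/w2.png')[0:148,230:340]
cv2.imwrite('pics/c2.png',cv2.resize(im,None,fx=4,fy=4,interpolation=cv2.INTER_CUBIC))
E
```

```text
(no output)
```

View pics/c2.png

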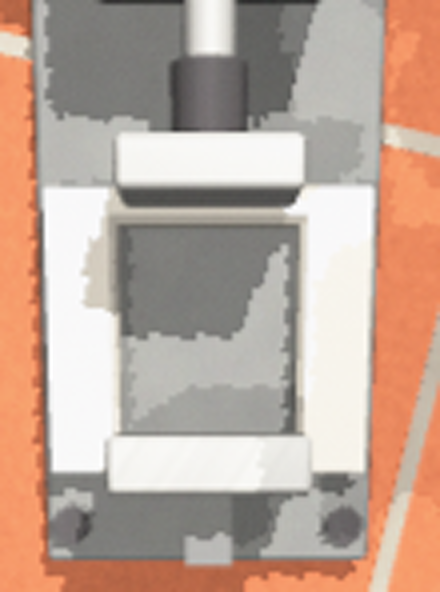

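```bash
cat > fit.py <<'E'
from h import *
from scipy.optimize import least_squares
np.set_printoptions(precision=4,suppress=True)
m=ctrl.camera_model('wrist')
P=[(50,556,60,-45,10),(366,556,60,45,10),(43,186,-35,-42,20),(377,186,-35,42,20),(49,472,35,-42,20),(364,471,35,42,20),
(109,434,25,-25,60),(309,436,25,25,60),(111,491,39,-25,60),(309,491,39,25,60),(118,187,None,-22,58),(303,187,None,22,58)]
def W(q,p):
    a=q[2]; return np.array([q[0]+p[0]*np.cos(a)-p[1]*np.sin(a),q[1]+p[0]*np.sin(a)+p[1]*np.cos(a),p[2]])
def res(q):
    r=[]
    for u,v,x,y,z in P:
        p=np.array([q[3]*100 if x is None else x,y,z])/1e3
        r.append(proj('wrist',W(q,p),m)-[u/4+230,v/4])
    return np.ravel(r)
s=least_squares(res,[.589,-.057,np.radians(-78),-.3],loss='soft_l1'); q=s.x
print('xy',q[:2],'yaw',np.degrees(q[2]),'jaw mm',q[3]*100); print(res(q).reshape(-1,2))
print('hub',W(q,[-.115,0,.1]))
for cam in ('scene','top'):
    for h in (-.115,0): print(cam,proj(cam,W(q,[h,0,.1 if h else .01])))
o,d=ray('wrist',278,240,m)
# far arc of jar foot: predict image row of foot's far edge for offset guesses along tool x
st=ctrl.observe();t=np.array(st['tool_pos']);M=R.from_rotvec(st['orientation'])
for dx in (-.003,0,.003):
    for nm,zz,rr in(('foot',.0438,.019),('rim3',.0408,.022)):
        a=np.linspace(0,2*np.pi,181); pr=np.array([proj('wrist',t+M.apply([dx+rr*np.cos(b),rr*np.sin(b),zz]),m) for b in a])
        print(dx,nm,'minrow',pr[:,1].min(),'cols',pr[:,0].min(),pr[:,0].max())
E
python3 fit.py
python3 - <<'E'
import cv2
im=cv2.imread('pics/w2.png')
print([tuple(im[r,279]) for r in range(198,216)])
E
```

```text
xy [ 0.5872 -0.0579] yaw -78.05986216924055 jaw mm -29.328234536673836
[[-0.5271  0.7018]
 [ 0.1976  0.8069]
 [ 0.3896 -0.0438]
 [-0.835   0.0619]
 [ 0.8582 -0.7869]
 [-0.1054 -0.435 ]
 [-0.8962 -0.3135]
 [ 1.208  -0.7454]
 [-1.143   0.4194]
 [ 0.829   0.487 ]
 [-0.7843 -0.0191]
 [ 0.8188  0.0423]]
hub [0.5634 0.0546 0.1   ]
scene [294.2925 204.9038]
scene [266.6483 257.879 ]
top [277.3867 211.5199]
top [312.3803 206.697 ]
-0.003 foot minrow 218.01963527219965 cols 245.7096718762814 313.5149850788827
-0.003 rim3 minrow 214.51010415594962 cols 239.7649408526307 319.48284085975865
0 foot minrow 212.77826808555147 cols 245.55824649152385 313.67065207100256
0 rim3 minrow 209.14437100321922 cols 239.58384215649738 319.6683607091527
0.003 foot minrow 207.48784410222405 cols 245.40544333662552 313.82773561043695
0.003 rim3 minrow 203.7273803410276 cols 239.40107016654713 319.8555949644931
[(np.uint8(107), np.uint8(154), np.uint8(247)), (np.uint8(109), np.uint8(157), np.uint8(247)), (np.uint8(109), np.uint8(159), np.uint8(247)), (np.uint8(109), np.uint8(157), np.uint8(247)), (np.uint8(106), np.uint8(152), np.uint8(247)), (np.uint8(108), np.uint8(157), np.uint8(247)), (np.uint8(108), np.uint8(155), np.uint8(247)), (np.uint8(126), np.uint8(139), np.uint8(171)), (np.uint8(133), np.uint8(138), np.uint8(140)), (np.uint8(133), np.uint8(138), np.uint8(138)), (np.uint8(135), np.uint8(139), np.uint8(140)), (np.uint8(132), np.uint8(137), np.uint8(138)), (np.uint8(132), np.uint8(136), np.uint8(138)), (np.uint8(133), np.uint8(137), np.uint8(139)), (np.uint8(132), np.uint8(137), np.uint8(138)), (np.uint8(135), np.uint8(139), np.uint8(141)), (np.uint8(134), np.uint8(138), np.uint8(140)), (np.uint8(134), np.uint8(138), np.uint8(139))]
```

```bash
python3 - <<'E'
from h import *
rows([.5876,-.0597,.14],101.94,.4,n=4)
E
```

```text
0.4 23.6 0.8 32.2 0 -0 0; 0.4 23.6 0.8 32.2 0 -0 0; 0.4 23.6 0.8 32.2 0 -0 0; 0.4 23.6 0.8 32.2 0 -0 0
```

Request:
carry_out(
  plan="0.4 24 1 32 0 0 0; 0.4 24 0.5 32 0 0 0; 0.4 24 1 32 0 0 0; 0.4 22.5 0.5 32 0 0 0; 0.4 0 0 0 0 0 0",
)

```text
clock: 6.65
tool_pos: [0.5864, -0.0578, 0.1388]
orientation: [-1.971, -2.441, 0.003]
ft_force: [0.3, -1.0, -3.6]
opening: 0.0432
gripper_force: 30.0
```

```bash
python3 w.py w3.png pocket:.01; python3 - <<'E'
from h import *
rows([.5876,-.0597,.0755],101.94,.4,n=3)
E
```

```text
[ 0.5876 -0.0591  0.1408] [-0.2099  0.9777  0.0001] [-0.2983  0.5589  1.4349 -0.0002  1.1483 -0.5096] 6.7
cam [0.5706 0.0164 0.2719] [ 0.0621 -0.2916 -0.9546]
pocket 0.72 280 202 [ 0.5863 -0.0572]
0.4 0.1 -0.3 22.1 0 0 0; 0.4 0.1 -0.3 22.1 0 0 0; 0.4 0.1 -0.3 22.1 0 0 0
```

View pics/w3.png

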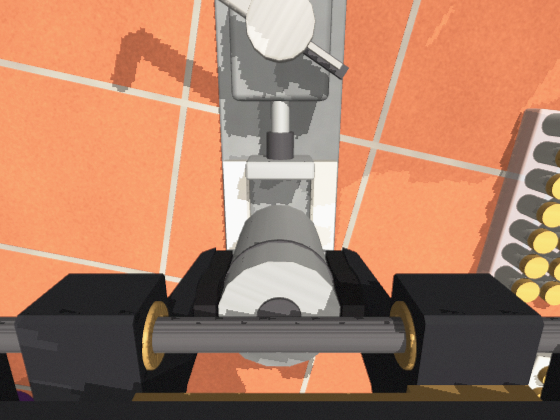

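The jar (278,285) hangs over the pocket, with the jaw at (281,171) and the hub at (281,22). I'll check the projection of the fitted clamp here before lowering.

```bash
python3 - <<'E'
from h import *
im=cv2.imread('pics/w3.png'); 
a=np.radians(-78.06);ex=np.array([np.cos(a),np.sin(a),0]);ey=np.array([-ex[1],ex[0],0]);o=np.array([.5872,-.0579,0])
for n,x,y,z in(('nestL',-35,-42,20),('nestR',-35,42,20),('jawL',-29.3,-22,58),('jawR',-29.3,22,58)):
    print(n,proj('wrist',o+(ex*x+ey*y)/1e3+[0,0,z/1e3]))
g=im.astype(int).sum(2)
print('row163..',g[166,218:232],g[166,334:346]); print('jaw',g[168,240:252],g[168,308:320]); print('jawface',g[172:185,281]); 
print('jar row 232', im[232,228:244].astype(int).sum(1), im[232,312:330].astype(int).sum(1))
E
```

```text
nestL [221.97108525 157.17025305]
nestR [334.72195029 157.36395913]
jawL [244.1593841  175.14621544]
jawR [312.52433549 175.25837247]
row163.. [516 520 520 416 407 678 744 751 750 750 750 750 750 750] [730 730 729 555 417 461 470 485 486 477 483 475]
jaw [750 750 750 750 695 448 483 592 670 677 678 676] [703 700 701 702 687 652 545 707 730 728 729 727]
jawface [684 684 683 680 674 666 551 391 316 314 372 381 383]
jar row 232 [749 751 749 751 750 750 749 750 749 751 750 749 579 309 273 279] [420 415 420 411 411 586 712 724 723 724 725 724 727 727 726 727 725 725]
```

```bash
python3 - <<'E'
from h import *
np.set_printoptions(precision=4,suppress=True)
a=np.radians(-78.06);ex=np.array([np.cos(a),np.sin(a),0]);ey=np.array([-ex[1],ex[0],0]);o=np.array([.5872,-.0579,0])
for k in range(4):
    m=ctrl.camera_model('wrist'); im=ctrl.capture('wrist').astype(int).sum(2); s=ctrl.observe()
    print(s['tool_pos'],s['orientation'],-R.from_rotvec(m['rvec']).as_matrix().T@m['tvec'])
    f=lambda v,up: int(np.argmax(np.abs(np.diff(v))))
    print('nest cols',220+f(im[168,218:230],1)-2, 330+f(im[168,330:344],1),'nest row',150+f(im[150:168,233],1),'jaw cols',im[168,240:250].argmin()+240,im[168,310:318].argmin()+310,'jawface',172+f(im[172:185,300],1))
    print([proj('wrist',o+(ex*x+ey*y)/1e3+[0,0,z/1e3],m) for x,y,z in((-35,-42,20),(-35,42,20),(-29.3,-22,58),(-29.3,22,58))])
    for x in ((-25,0,60),(-30,0,58)): pass
E
```

```text
[ 0.5885 -0.0601  0.1423] [1.9745 2.4399 0.0014] [0.5718 0.0148 0.2747]
nest cols 220 333 nest row 156 jaw cols 243 310 jawface 173
[array([221.9711, 157.1703]), array([334.722, 157.364]), array([244.1594, 175.1462]), array([312.5243, 175.2584])]
[ 0.5885 -0.0602  0.1423] [1.9748 2.4396 0.0015] [0.5719 0.0145 0.275 ]
nest cols 220 332 nest row 156 jaw cols 242 310 jawface 172
[array([221.6408, 156.567 ]), array([334.277 , 156.6859]), array([243.8157, 174.4337]), array([312.0978, 174.4979])]
[ 0.5884 -0.0601  0.1421] [1.975  2.4399 0.0014] [0.5719 0.0144 0.2751]
nest cols 220 332 nest row 156 jaw cols 242 310 jawface 172
[array([221.6549, 156.4876]), array([334.2888, 156.573 ]), array([243.8425, 174.3329]), array([312.1229, 174.3767])]
[ 0.5882 -0.0599  0.1419] [1.9753 2.4402 0.0012] [0.5718 0.0145 0.2749]
nest cols 220 333 nest row 156 jaw cols 243 310 jawface 172
[array([221.8243, 156.6816]), array([334.5118, 156.7617]), array([244.0338, 174.5539]), array([312.3528, 174.5954])]
```

Request:
carry_out(
  plan="0.4 0 -0.6 22 0 0 0; 0.4 0 0 22 0 0 0; 0.4 0 0 22 0 0 0; 0.4 0 0 0 0 0 0; 0.4 0 0 0 0 0 0",
)

```text
clock: 7.58
tool_pos: [0.5877, -0.0596, 0.076]
orientation: [1.975, 2.441, 0.001]
ft_force: [-0.1, 0.1, -4.8]
opening: 0.0431
gripper_force: 30.0
```

```bash
python3 - <<'E'
from h import *
print(ctrl.observe()['tool_pos'])
rows([.5876,-.0597,.0545],101.94,.4,n=3)
E
```

```text
[ 0.58771859 -0.05960642  0.07602744]
0.4 -0 -0.1 7.2 0 0 0; 0.4 -0 -0.1 7.2 0 0 0; 0.4 -0 -0.1 7.2 0 0 0
```

Nearly exact. Lower in small steps, watching the force.

Request:
carry_out(
  plan="0.4 0 0 6 0 0 0; 0.4 0 0 5 0 0 0; 0.4 0 0 5 0 0 0; 0.4 0 0 3 0 0 0; 0.4 0 0 0 0 0 0",
)

```text
clock: 8.2
tool_pos: [0.5869, -0.0592, 0.0555]
orientation: [-1.975, -2.442, 0.0]
ft_force: [-0.3, -0.7, -4.4]
opening: 0.043
gripper_force: 30.0
```

Request:
carry_out(
  plan="0.4 0 0 1 0 0 0; 0.4 0 0 0 0 0 0; 0.4 0 0 0 0 0 0",
)

```text
clock: 8.57
tool_pos: [0.5871, -0.0592, 0.0548]
orientation: [1.975, 2.443, 0.0]
ft_force: [-0.0, 0.1, -6.0]
opening: 0.0434
gripper_force: 30.0
```

Request:
carry_out(
  plan="0.4 0 0 1 0 0 0; 0.4 0 0 0 0 0 0; 0.4 0 0 0 0 0 0",
)

```text
clock: 8.95
tool_pos: [0.5871, -0.0592, 0.0538]
orientation: [1.975, 2.443, 0.0]
ft_force: [-0.5, 0.2, -2.5]
opening: 0.0428
gripper_force: 30.0
```

Request:
carry_out(
  plan="0.4 0 0 0.7 0 0 0; 0.4 0 0 0 0 0 0; 0.4 0 0 0 0 0 0",
)

```text
clock: 9.32
tool_pos: [0.5871, -0.0592, 0.0538]
orientation: [1.975, 2.442, 0.0]
ft_force: [-3.1, 1.1, 6.3]
opening: 0.0431
gripper_force: 30.0
```

Contact is at the expected height (jar bottom at 10 mm), so it is seated. Relieve slightly and release.

Request:
carry_out(
  plan="0.4 0 0 -0.4 0 0 0; 0.53 0 0 0 0 0 0; 0.6 0 0 0 0 0 0; 0.75 0 0 0 0 0 0; 0.75 0 0 0 0 0 0",
)

```text
clock: 9.95
tool_pos: [0.5871, -0.0592, 0.0534]
orientation: [1.976, 2.443, 0.0]
ft_force: [0.0, -0.2, 0.1]
opening: 0.0661
gripper_force: 0.0
```

Request:
carry_out(
  plan="0.75 0 0 -15 0 0 0; 0.75 0 0 -35 0 0 0; 0.75 0 0 -50 0 0 0; 0.75 -30 0 -55 0 0 0; 0.75 -40 0 -50 0 0 0",
)

```text
clock: 10.58
tool_pos: [0.6014, -0.1268, 0.2608]
orientation: [1.972, 2.442, 0.001]
ft_force: [0.6, 0.2, 0.4]
opening: 0.0659
gripper_force: 0.0
```

Request:
carry_out(
  plan="0.75 0 0 0 0 0 0; 0.75 0 0 0 0 0 0; 0.75 0 0 0 0 0 0",
)

```text
clock: 10.95
tool_pos: [0.601, -0.1257, 0.2559]
orientation: [-1.973, -2.442, 0.001]
ft_force: [-0.8, 0.6, -0.6]
opening: 0.066
gripper_force: 0.0
```

```bash
python3 w.py w4.png jar:0.01 hub_axis:.1 post:.1 pocket:.01
```

```text
[ 0.6011 -0.1257  0.256 ] [-0.21    0.9777  0.0013] [-0.3968  0.5127  1.1975  0.0001  1.4336 -0.6084] 11.0
cam [ 0.5849 -0.0514  0.3889] [ 0.0641 -0.292  -0.9544]
jar 0.6 75 283 [ 0.3814 -0.3135]
jar 0.56 3 262 [ 0.2948 -0.3031]
```

View pics/w4.png

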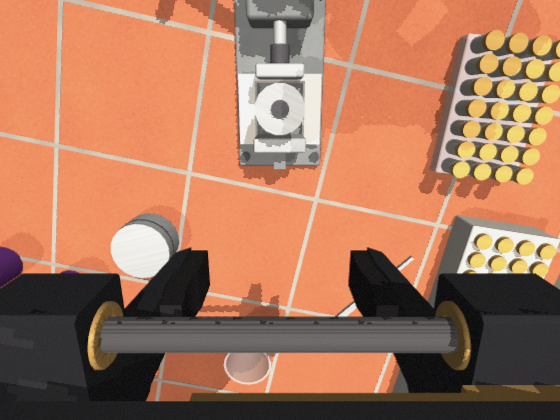

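The jar stands upright in the pocket at (280,108), between jaw and stop, nothing else disturbed. Now view the handle, turning the tool so that its x lies along the arm (about 161°).

```bash
python3 - <<'E'
from h import *
rows([.548,.06,.25],161,.3,n=7)
E
```

```text
0.3 27.6 -1.9 1 -0 -0 -8.4; 0.3 27.6 2.2 1 -0 -0 -8.4; 0.3 27 6.2 1 -0 -0 -8.4; 0.3 25.8 10.1 1 -0 -0 -8.4; 0.3 24 13.7 1 -0 -0 -8.4
0.3 21.8 17.1 1 -0 -0 -8.4; 0.3 19 20.1 1 -0 -0 -8.4
```

Request:
carry_out(
  plan="0.3 27 -2 1 0 0 -8.4; 0.3 28 2 1 0 0 -8.4; 0.3 27 6 1 0 0 -8.4; 0.3 26 10 1 0 0 -8.4; 0.3 24 14 1 0 0 -8.4",
)

```text
clock: 11.82
tool_pos: [0.5626, 0.0073, 0.252]
orientation: [-0.962, -2.991, 0.0]
ft_force: [-0.3, 0.3, 0.1]
opening: 0.0263
gripper_force: 0.0
```

Request:
carry_out(
  plan="0.3 22 17 1 0 0 -8.4; 0.3 19 20 1 0 0 -8.4; 0.3 0 0 0 0 0 0; 0.3 0 0 0 0 0 0; 0.3 0 0 0 0 0 0",
)

```text
clock: 12.45
tool_pos: [0.5478, 0.0587, 0.25]
orientation: [-0.526, -3.097, 0.0]
ft_force: [-0.5, -0.1, -0.1]
opening: 0.0265
gripper_force: 0.0
```

```bash
python3 w.py w5.png  post:.1 hub_axis:.1; python3 -c "
from h import *
print(proj('wrist',[.469,.087,.12]))"
```

```text
[0.5478 0.0587 0.25  ] [-0.9441  0.3296  0.    ] [-0.1058  0.3721  1.4226 -0.0001  1.3469 -1.3407] 12.5
cam [0.4767 0.0849 0.3829] [ 0.2845 -0.0956 -0.954 ]
post 0.8 283 91 [0.4692 0.0908]
hub_axis 0.92 280 215 [0.5654 0.0547]
[277.77637256  91.52981641]
```

View pics/w5.png

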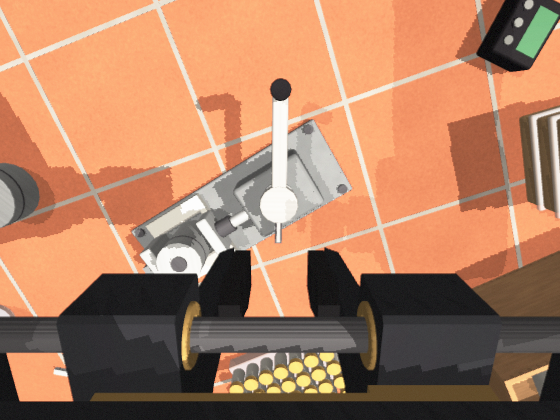

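The post top is at (281,90), with the hub at (279,205), the arm straight up the image, the pointer tail at (279,233) and the jar at (178,264). Clockwise means the post goes right, which is tool +y.

```bash
python3 - <<'E'
from h import *
p=at('wrist',281,90,.12); h=at('wrist',279.5,205,.085); print(p,h, p[:2]-[.5634,.0546],np.degrees(np.arctan2(p[1]-.0546,p[0]-.5634)))
rows([p[0],p[1],.17],160,.3)
E
```

```text
[0.46877518 0.08956387 0.12      ] [0.56079749 0.05646374 0.085     ] [-0.09462482  0.03496387] 159.72072898822637
0.3 42.3 1.5 40 -0 -0 0.4; 0.3 42.3 1.2 40 -0 -0 0.4
```

Request:
carry_out(
  plan="0.3 42 2 40 0 0 0; 0.3 42 1 40 0 0 0.8; 0.3 0 0 0 0 0 0; 0.3 0 0 0 0 0 0; 0.3 0 0 0 0 0 0",
)

```text
clock: 13.22
tool_pos: [0.4707, 0.0894, 0.1712]
orientation: [0.544, 3.091, 0.0]
ft_force: [0.3, 0.1, 0.1]
opening: 0.0265
gripper_force: 0.0
```

```bash
python3 w.py w6.png; python3 - <<'E'
from h import *
rows([.4688,.0896,.100],159.7,.3,n=3)
for z in (.12,): print(proj('wrist',[.4688,.0896,z]))
E
```

```text
[0.4704 0.0895 0.171 ] [-0.9399  0.3414 -0.0022] [-0.0573  0.2964  1.7487 -0.      1.0942 -1.2797] 13.275
cam [0.3995 0.1165 0.3039] [ 0.2861 -0.0992 -0.9532]
0.3 0.6 -0.2 23.7 0 0 0.1; 0.3 0.6 -0.2 23.7 0 0 0.1; 0.3 0.6 -0.2 23.7 0 0 0.1
[275.75341067 236.83852962]
```

Request:
carry_out(
  plan="0.3 0.6 0 18 0 0 0; 0.3 0.6 0 18 0 0 0; 0.3 0.6 0 18 0 0 0; 0.3 0 0 16 0 0 0; 0.3 0 0 0 0 0 0",
)

```text
clock: 13.9
tool_pos: [0.4677, 0.0903, 0.0998]
orientation: [-0.544, -3.093, 0.0]
ft_force: [0.4, -0.6, 0.1]
opening: 0.0266
gripper_force: 0.0
```

```bash
cat > st.py <<'E'
from h import *
np.set_printoptions(precision=4,suppress=True)
s=ctrl.observe(); M=R.from_rotvec(s['orientation']).as_matrix(); H=np.array([.5634,.0546])
d=np.array(s['tool_pos'][:2])-H
print('r',np.linalg.norm(d),'ang',np.degrees(np.arctan2(d[1],d[0])),'yaw',np.degrees(np.arctan2(M[1,0],M[0,0])),'z',s['tool_pos'][2],'Ftool',M.T@s['ft_force'],s['opening'],s['clock'])
E
python3 st.py; python3 w.py w7.png
```

```text
r 0.10213470205182391 ang 159.5377340313918 yaw 160.0481836518782 z 0.09975388122127517 Ftool [-0.551  -0.4282 -0.1291] 0.026644360059131362 13.9
[0.468  0.0903 0.1004] [-0.94    0.3411 -0.0004] [-0.0558  0.3966  1.8249  0.      0.9197 -1.2785] 13.95
cam [0.3971 0.1173 0.2327] [ 0.2825 -0.0988 -0.9543]
```

View pics/w7.png

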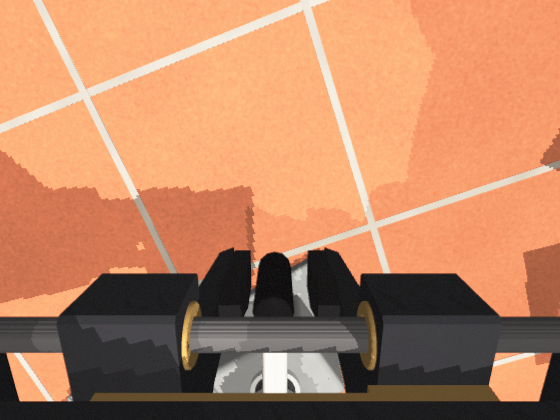

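The post sits between the fingers at (275,285), touching nothing. Start pushing along the arc.

Request:
carry_out(
  plan="0.3 -0.2 6 0 0 0 3.4; 0.3 -0.2 6 0 0 0 3.4; 0.3 -0.2 6 0 0 0 3.4; 0.3 -0.2 6 0 0 0 3.4; 0.3 -0.2 6 0 0 0 3.4",
)

```text
clock: 14.58
tool_pos: [0.4826, 0.1164, 0.1011]
orientation: [0.997, 2.977, -0.001]
ft_force: [-1.3, -3.1, -1.4]
opening: 0.0263
gripper_force: 1.4
```

```bash
python3 st.py
```

```text
r 0.1016773306939555 ang 142.58306133640937 yaw 142.96204085949816 z 0.1010941682015866 Ftool [-0.8261 -3.3081  1.4489] 0.02625233277363394 14.575
```

Request:
carry_out(
  plan="0.3 -0.2 6 0 0 0 3.4; 0.3 -0.2 6 0 0 0 3.4; 0.3 -0.2 6 0 0 0 3.4",
)

```text
clock: 14.95
tool_pos: [0.4946, 0.1297, 0.101]
orientation: [1.258, 2.877, -0.001]
ft_force: [-1.3, -3.3, -0.3]
opening: 0.0265
gripper_force: 1.4
```

Request:
carry_out(
  plan="0.3 -0.1 5 0 0 0 2.9; 0.3 -0.1 5 0 0 0 2.9",
)

```text
clock: 15.2
tool_pos: [0.5021, 0.1361, 0.101]
orientation: [1.402, 2.81, -0.001]
ft_force: [-2.0, -3.6, -0.3]
opening: 0.0266
gripper_force: 1.6
```

Request:
carry_out(
  plan="0.3 -0.1 5 0 0 0 2.9; 0.3 -0.1 5 0 0 0 2.9",
)

```text
clock: 15.45
tool_pos: [0.5103, 0.1417, 0.101]
orientation: [1.542, 2.736, -0.001]
ft_force: [-2.1, -3.2, 0.5]
opening: 0.0267
gripper_force: 1.6
```

```bash
python3 st.py
```

```text
r 0.10204157986485035 ang 121.34835800171129 yaw 121.17955705172159 z 0.10102129745088342 Ftool [-1.6365 -3.4    -0.5093] 0.026657104113936254 15.45
```

Request:
carry_out(
  plan="0.3 -0.1 4 0 0 0 2.3; 0.3 -0.1 4 0 0 0 2.3",
)

```text
clock: 15.7
tool_pos: [0.5172, 0.1456, 0.101]
orientation: [1.65, 2.672, -0.001]
ft_force: [-2.2, -3.9, -0.1]
opening: 0.0264
gripper_force: 1.6
```

Request:
carry_out(
  plan="0.3 -0.1 4 0 0 0 2.3; 0.3 -0.1 4 0 0 0 2.3",
)

```text
clock: 15.95
tool_pos: [0.5245, 0.1488, 0.101]
orientation: [1.756, 2.604, -0.001]
ft_force: [-1.5, -3.4, 0.6]
opening: 0.0264
gripper_force: 1.6
```

Request:
carry_out(
  plan="0.3 -0.1 4 0 0 0 2.3; 0.3 -0.1 4 0 0 0 2.3",
)

```text
clock: 16.2
tool_pos: [0.5319, 0.1515, 0.1009]
orientation: [1.86, 2.531, -0.001]
ft_force: [-2.1, -2.5, -0.1]
opening: 0.0266
gripper_force: 1.6
```

Request:
carry_out(
  plan="0.3 0 3 0 0 0 1.7; 0.3 0 2 0 0 0 1.1",
)

```text
clock: 16.45
tool_pos: [0.5365, 0.1532, 0.1004]
orientation: [1.921, 2.486, -0.001]
ft_force: [-3.3, -4.2, 0.0]
opening: 0.0264
gripper_force: 2.3
```

Request:
carry_out(
  plan="0.3 0 2 0 0 0 1.1; 0.3 0 2 0 0 0 1.1",
)

```text
clock: 16.7
tool_pos: [0.5397, 0.154, 0.1001]
orientation: [-1.967, -2.448, 0.004]
ft_force: [-6.4, -5.4, 1.9]
opening: 0.0265
gripper_force: 3.7
```

Request:
carry_out(
  plan="0.3 0 2 0 0 0 1.1; 0.3 0 2 0 0 0 1.1",
)

```text
clock: 16.95
tool_pos: [0.5435, 0.1548, 0.1]
orientation: [-2.013, -2.41, 0.004]
ft_force: [-6.0, -5.6, 0.8]
opening: 0.0263
gripper_force: 3.7
```

The force jumped to about 8.3 N and holds there while the post moves on, so it is giving way. One small step more to confirm.

Request:
carry_out(
  plan="0.3 0 2 0 0 0 1.1; 0.3 0 1 0 0 0 0.6; 0.3 0 0 0 0 0 0",
)

```text
clock: 17.32
tool_pos: [0.5464, 0.1553, 0.1]
orientation: [-2.048, -2.38, 0.004]
ft_force: [-6.0, -5.4, 1.6]
opening: 0.0264
gripper_force: 3.4
```

```bash
python3 st.py
```

```text
r 0.1021636458789906 ang 99.56369367883734 yaw 98.57004481575478 z 0.10003548040547668 Ftool [-4.4165 -6.6883 -1.5724] 0.026382807714557727 17.325
```

It has given way, with the force steady at 8 N over about 7 mm of the 20 mm give. Back off to centre on the post, then lift away.

Request:
carry_out(
  plan="0.3 0 -2.5 0 0 0 0; 0.3 0 -2.5 0 0 0 0; 0.3 0 0 0 0 0 0; 0.3 0 0 0 0 0 0",
)

```text
clock: 17.82
tool_pos: [0.5424, 0.1551, 0.1002]
orientation: [2.049, 2.381, 0.001]
ft_force: [0.4, 0.0, -0.4]
opening: 0.0266
gripper_force: 0.0
```

Request:
carry_out(
  plan="0.3 0 0 -20 0 0 0; 0.3 0 0 -40 0 0 0; 0.3 0 0 -50 0 0 0; 0.3 -40 0 -45 0 0 0; 0.3 -50 0 0 0 0 0",
)

```text
clock: 18.45
tool_pos: [0.5568, 0.0655, 0.2589]
orientation: [2.043, 2.379, 0.007]
ft_force: [0.9, -0.8, 0.2]
opening: 0.0264
gripper_force: 0.0
```

Request:
carry_out(
  plan="0.3 -50 0 0 0 0 0; 0.3 -20 0 0 0 0 0; 0.3 0 0 0 0 0 0; 0.3 0 0 0 0 0 0; 0.3 0 0 0 0 0 0",
)

```text
clock: 19.08
tool_pos: [0.566, -0.0019, 0.2551]
orientation: [-2.047, -2.383, -0.0]
ft_force: [-0.5, -0.2, -0.5]
opening: 0.0264
gripper_force: 0.0
```

```bash
python3 w.py w8.png; python3 - <<'E'
import cv2
im=cv2.imread('pics/w8.png')[0:250,180:430]
cv2.imwrite('pics/c8.png',cv2.resize(im,None,fx=2.4,fy=2.4,interpolation=cv2.INTER_CUBIC))
E
```

```text
[ 0.566  -0.0021  0.2552] [-0.1506  0.9886  0.0001] [-0.2106  0.4021  1.366   0.0002  1.3734 -0.3618] 19.125
cam [0.554  0.0733 0.388 ] [ 0.0484 -0.2963 -0.954 ]
```

View pics/c8.png

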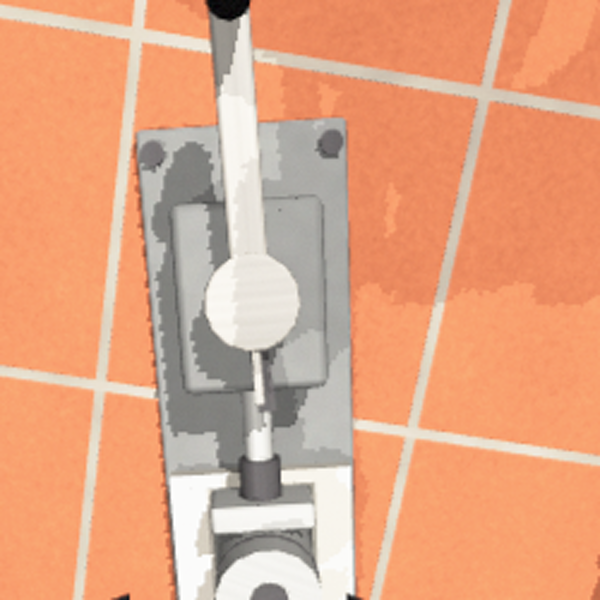

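The jaw at (262,515) in the crop is closed up against the upright jar. The arm is near (235,130), and the pointer by the tail at (262,380) is offset slightly. The hand is clear of everything.

```bash
python3 -c "
from station import ctrl
print(ctrl.hand_in())"
```

```text
the job is handed in; nothing more can be done
None
```

The steel jar stands upright and fully down in the pocket, and the handle was turned clockwise until it gave way at about 8 N and stopped roughly 7 mm into its 20 mm give, leaving the jar clamped; the job is handed in, with no verdict returned.

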